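Pack the insect-pinning kit

ROBOT

A 6-joint arm with a two-finger parallel gripper is mounted at the origin on the work surface; the furniture and walls round the work are solid. World frame = base frame: x ahead of the robot, y to its left, z up, the work surface at z = 0. Lengths are in m, angles in rad, forces in N, time in s.
With the tool pointing down it reaches from about 0.35 to 0.85 m from the base axis. Payload 8.1 kg.
Tool frame: the origin (TCP) lies on the centre line of the jaws, within the pads' length; the fingertips stand 22 mm ahead of it and the grasp point (between the pads) lies 3 mm ahead of it; z points along the fingers, y is the line along which they close (so a half turn about z gives the same grasp; the last joint's range is limited). The gripper opens to 85 mm and grips with 20 to 120 N. Pads are 22 mm wide; open, the fingers measure 114 mm over their backs; the gripper's body (76 mm by 85 mm) begins 54 mm behind the grasp point. The pads swing forward as they close: fully open they stand 13 mm farther back than shut.
Start: joints at [-0.085, 0.13, 1.488, -0, 1.523, -0.085], TCP at [0.6, 0, 0.253] pointing down, gripper open.
Joint ranges: [-2.96, 2.96], [-0.89, 2.26], [0.02, 2.5], [-1.34, 4.48], [0, 2.73], [-2.66, 2.66]. Speed limits (rad/s): [2.39, 2.39, 2.79, 3.14, 3.14, 3.14].

INTERFACE

Orientations are given as a unit quaternion [w, x, y, z].
In Python, from workcell import env gives the robot as it stands.
- The arm moves only by the tool apply_moves, never from a script. Its argument "steps" is text: rows parted by semicolons, each of 7 numbers parted by spaces: the shift along the world's x, y, z in m, then the turn, a rotation vector about the world's x, y, z in degrees, then the finger opening in m, from 0 to 0.0854. In form: x y z rx ry rz grip; .... A call has 1 to 12 rows; each row shifts and turns the commanded pose from where the row before left it; what a row does not reach is not made up. A row lasts 1/8 s, in which the tool goes at most 62.5 mm and 10.7 degrees, less where a joint would pass 70% of its speed; a pose out of reach is approached as far as the arm can. A call with a gripper value outside its range is refused whole. The fingers move at their own pace and stop on an object; "grip_force" is the grip in N (left out, the last holds). Time passes only in rows, so rows that do not move let the fingers close. It gives the time, the measured TCP pose, the force, the opening and the grip force at its end, in the units of the state.
- env.state(): the state, without advancing time (a new reading comes with each control period).
- env.get_image(name): name is "scene" or "side" or "wrist"; returns a dict with "color" (420x560x3 uint8, blue, green, red), "fx", "fy", "cx", "cy" (pixels), "extrinsics" (4x4, takes a point from camera to world coordinates). Camera axes: x right, y down, z forward; pixel columns grow to the right and rows downward; lengths in m; the calibration is good to about 2 mm. A picture is of the moment at which its call begins. There is no depth.
- env.finish_job(): hands the job in; it is judged then, once.
The state is a dict: "time": time; "q": joint angles; "dq": joint speeds; "tau": joint torques, N m; "tcp_pos": TCP position; "ee_rot": TCP orientation; "ft_force": force on the tool from outside, world axes, zero at the start; "ft_torque": the same for the moment, N m; "finger_gap": finger opening in m; "grasp_force": force on a finger pad.
Only numpy, scipy, OpenCV 4.12 (cv2) and the standard library are available. Lean on these libraries where they do the work, as an engineer would, in place of code of your own. Each camera call takes 0.05 s, during which the arm holds its last target. There are 200 camera calls.

TASK

Pack the insect-pinning kit into the black tray: lay the marker with the blue cap in the bay with the blue liner, the forceps with the yellow sleeve in the yellow bay and the round white pin tin, lid up, in the green bay, each lying flat on the floor of its bay. Leave the ivory marker with the black cap, the forceps with the red sleeve and the clear petri dish where they lie.

Things in the scene. Friction and masses are not known exactly. Their poses are not given: they have to be found in the camera images.
- marker_blue_center (a point): The marker to pack: grey barrel, blue cap. 133 mm long, 12 mm wide, 14 mm high; 10 mm wide where it is gripped. Lies loose on the table. This point is its centre, half-way up, 6 mm above the table. y axis along its length, z up.
- forceps_yellow_center (a point): The forceps (tweezers) to pack: pale metal, with a 28 mm long YELLOW sleeve (14 x 10 mm) over the blunt (+y) end. 116 mm long, 12 mm wide, 9 mm high, lying flat; grip across both arms (they do not close). Lies loose on the table. This point is its centre, half-way up, 4 mm above the table. y axis along its length, z up.
- tin_center (a point): The insect-pin tin to pack: round, white, flat lid with a small picture on it. 53 mm diameter, 18 mm high, closed. Lies loose on the table. This point is its centre, half-way up, 9 mm above the table. z is its axis, up.
- marker_ivory_center (a point): Look-alike that stays: marker with an ivory-white barrel and black cap, 133 x 12 x 14 mm. Lies loose on the table. This point is its centre, half-way up, 6 mm above the table. y along its length.
- forceps_red_center (a point): Look-alike that stays: the same pale forceps but with a RED sleeve over the blunt (+y) end, 116 x 12 x 9 mm. Lies loose on the table. This point is its centre, half-way up, 4 mm above the table. y along its length.
- dish_center (a point): Look-alike that stays: round clear plastic petri dish with lid, 59 mm diameter, 12 mm high, small brown specks inside. Lies loose on the table. This point is its centre, half-way up, 6 mm above the table.
- bay_blue (a point): The bay with the BLUE liner, for the marker. One of three equal bays of the kit tray, each 70 mm wide (x) by 165 mm long (y), side by side at 73 mm pitch; which colour is in which bay changes. The point is the centre of the bay floor (on top of the liner), 6 mm above the table. Axes: y along the bay's length, x across the bays, z up. The walls and dividers are 3 mm thick and rise 6 mm above this floor (12 mm above the table). Fixed, does not move.
- bay_yellow (a point): The bay with the YELLOW liner, for the forceps. One of three equal bays of the kit tray, each 70 mm wide (x) by 165 mm long (y), side by side at 73 mm pitch; which colour is in which bay changes. The point is the centre of the bay floor (on top of the liner), 6 mm above the table. Axes: y along the bay's length, x across the bays, z up. The walls and dividers are 3 mm thick and rise 6 mm above this floor (12 mm above the table). Fixed, does not move.
- bay_green (a point): The bay with the GREEN liner, for the pin tin. One of three equal bays of the kit tray, each 70 mm wide (x) by 165 mm long (y), side by side at 73 mm pitch; which colour is in which bay changes. The point is the centre of the bay floor (on top of the liner), 6 mm above the table. Axes: y along the bay's length, x across the bays, z up. The walls and dividers are 3 mm thick and rise 6 mm above this floor (12 mm above the table). Fixed, does not move.
- kit_tray: The black kit tray, 222 x 171 mm outside, 12 mm high, with a small 14 mm lug at either y end; fixed to the table at a varying place and yaw. Origin: centre of its underside; the bays lie side by side along its x axis, at x = -73, 0 and +73 mm, their length along its y axis.

How it is judged:
By the outcome, as a careful person would: the job done as asked, in the order asked, and still so for the second after the job is handed in, with the robot touching nothing.
It also fails if it takes over 83 s, if anything falls off the work surface, if the arm or the gripper's body presses on something with over 40 N, if the wrist force passes 120 N, or if a joint passes its speed limit or range.

## Working session

There is one attempt and no reset: what is moved stays moved. The work goes in short steps, Python scripts to look and compute and a tool call to move; the robot and the scene stay as the last step left them, time stands still between calls to the robot, and variables do not carry over. Pictures are saved under pics/ and viewed, at most 14 in all, crops included, and the job is handed in when it is done.

Besides the shell and the picture viewer there is one more tool, called after ">>>" as name(argument=value, ...), one argument or row to a line, values as JSON. apply_moves: Moves the arm, as the interface text tells. Its arguments: {"type":"object","properties":{"steps":{"type":"string"},"grip_force":{"type":"number"}},"required":["steps"]}

```bash
mkdir -p pics
cat > h.py <<'E'
import numpy as np, cv2
from workcell import env
def grab(n,fn=None):
    d=env.get_image(n)
    if fn: cv2.imwrite('pics/'+fn,d['color'])
    return d
def ray(d,uv,z):
    uv=np.atleast_2d(np.asarray(uv,float)); E=np.array(d['extrinsics'])
    r=np.c_[(uv[:,0]-d['cx'])/d['fx'],(uv[:,1]-d['cy'])/d['fy'],np.ones(len(uv))]@E[:3,:3].T
    o=E[:3,3]; return o+r*((z-o[2])/r[:,2])[:,None]
E
python3 - <<'E'
from h import *
for n in('scene','side','wrist'):
    d=grab(n,n+'0.png'); print(n,d['fx'],np.round(d['extrinsics'],3).tolist())
s=env.state();print(s['time'],s['tcp_pos'],s['ee_rot'],s['finger_gap'])
E
```

```text
scene 506.34614831425586 [[-0.731, -0.494, 0.471, 0.059], [-0.682, 0.525, -0.509, 0.488], [0.005, -0.694, -0.72, 0.76], [0.0, 0.0, 0.0, 1.0]]
side 512.7082887294584 [[0.901, -0.243, 0.359, 0.122], [-0.433, -0.547, 0.716, -0.794], [0.022, -0.801, -0.598, 0.721], [0.0, 0.0, 0.0, 1.0]]
wrist 365.6935594505199 [[1.0, 0.002, -0.002, 0.6], [0.001, -0.959, -0.285, 0.072], [-0.002, 0.285, -0.959, 0.374], [0.0, 0.0, 0.0, 1.0]]
0.15 [5.99602998e-01 5.09641481e-05 2.52448606e-01] [-5.63724060e-04  7.07108955e-01  7.07104221e-01 -4.77724332e-04] 0.08529696349970003
```

View pics/scene0.png

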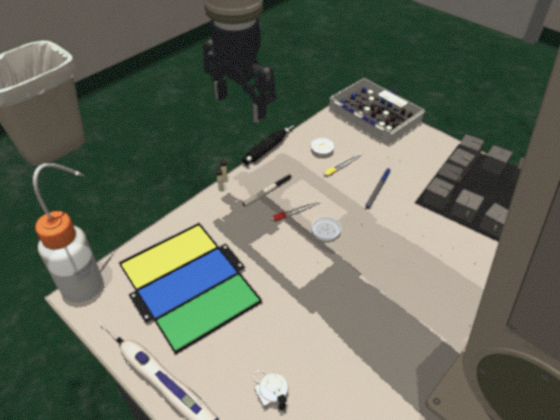

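View pics/wrist0.png

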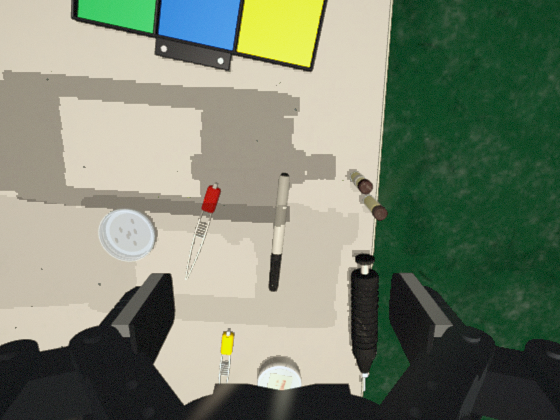

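View pics/side0.png

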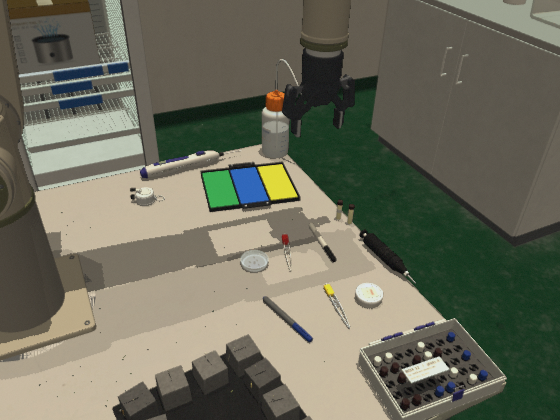

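The pictures show the tray at about (190,285) in scene and (250,185) in side. The blue marker is at scene (389,171)-(368,206) and side (264,299)-(311,340). The yellow forceps are at scene (325,173)-(361,156) and side (329,290)-(349,326), and the tin is at scene (322,147) and side (369,295).

```bash
cat > m.py <<'E'
from h import *
def blobs(img,lo,hi,roi=None,amin=10):
    m=cv2.inRange(cv2.cvtColor(img,cv2.COLOR_BGR2HSV),lo,hi)
    if roi: k=np.zeros_like(m); x0,y0,x1,y1=roi; k[y0:y1,x0:x1]=255; m&=k
    cs,_=cv2.findContours(m,cv2.RETR_EXTERNAL,cv2.CHAIN_APPROX_NONE)
    return sorted([c for c in cs if cv2.contourArea(c)>=amin],key=cv2.contourArea,reverse=True)
def rect(d,c,z):
    w=ray(d,c[:,0,:],z)[:,:2]; (cx,cy),(a,b),t=cv2.minAreaRect((w*1000).astype(np.float32))
    if a<b: a,b,t=b,a,t+90
    return [round(float(v),1) for v in (cx,cy,a,b,(t+90)%180-90)]
E
python3 - <<'E'
from m import *
Y=((22,120,90),(35,255,255));B=((100,120,60),(125,255,255));G=((45,100,60),(85,255,255))
tray={'scene':(100,200,300,360),'side':(190,140,310,220)}
mk={'scene':(355,160,400,215),'side':(255,290,320,350)}
fk={'scene':(315,150,370,182),'side':(318,278,356,332)}
tk={'scene':(306,134,338,160),'side':(352,280,386,310)}
for n in('scene','side'):
    d=grab(n); im=d['color']; print(n)
    for nm,(lo,hi) in dict(Y=Y,B=B,G=G).items():
        print(nm,rect(d,blobs(im,lo,hi,tray[n])[0],.006))
    print('sleeve',[rect(d,c,.005) for c in blobs(im,*Y,fk[n],5)])
    print('cap',[rect(d,c,.006) for c in blobs(im,(100,60,30),(135,255,255),mk[n],5)])
    print('marker dark',[rect(d,c,.006) for c in blobs(im,(0,0,0),(180,255,125),mk[n],20)])
    print('tin',[rect(d,c,.018) for c in blobs(im,(0,0,190),(180,25,255),tk[n],20)])
    ends={'scene':[(389.5,170),(367.5,206),(325,173),(361,156)],'side':[(311,340),(264,298),(327,286),(349,327)]}[n]
    print('ends',np.round(ray(d,ends,.005)[:,:2]*1000,1).tolist())
ds=grab('scene')['color'][130:215,300:410]; de=grab('side')['color'][275:350,250:390]
cv2.imwrite('pics/crop.png',np.vstack([cv2.resize(ds,(560,432),interpolation=0)[:290],cv2.resize(de,(560,300),interpolation=0)]))
E
```

```text
scene
Y [607.0, 191.9, 166.5, 69.8, 78.9]
B [535.5, 206.3, 168.0, 71.5, 78.4]
G [464.1, 220.7, 166.1, 72.3, 78.7]
sleeve [[534.2, -198.4, 27.2, 12.6, 78.4]]
cap [[438.1, -271.7, 39.9, 7.3, -76.0]]
marker dark [[425.6, -226.0, 134.8, 10.1, -75.3]]
tin [[596.1, -244.6, 55.1, 53.7, 43.3]]
ends [[440.4, -291.4], [410.8, -168.2], [538.1, -185.8], [514.6, -286.3]]
side
Y [606.6, 190.9, 159.1, 68.8, 78.8]
B [535.5, 205.2, 160.3, 69.4, 78.6]
G [463.9, 219.8, 159.7, 70.1, 78.6]
sleeve [[533.7, -200.2, 31.2, 15.2, 80.5]]
cap [[437.0, -272.4, 48.6, 11.6, -78.3]]
marker dark [[425.0, -231.8, 137.1, 15.4, -75.4]]
tin [[594.4, -248.0, 50.9, 47.8, -24.4]]
ends [[443.5, -294.6], [410.1, -168.3], [536.3, -190.1], [520.3, -297.2]]
```

View pics/crop.png

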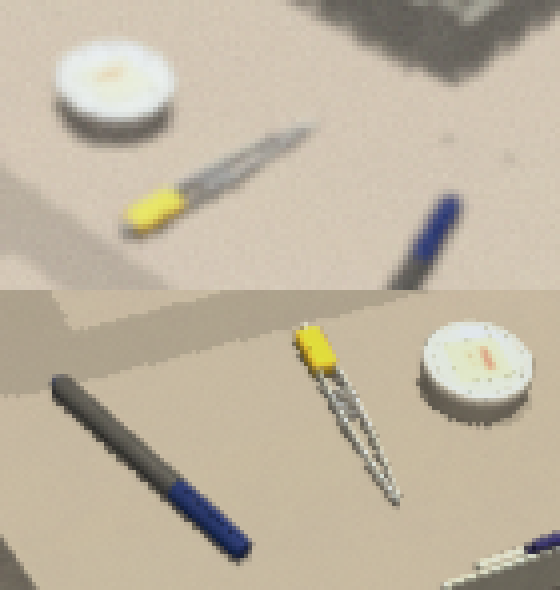

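The crop shows that the axes of the marker and forceps are clean and the tin lies free. The estimates (mm) agree between the two views:
- **Marker:** (426,-230), axis 104.5°.
- **Forceps:** about (527,-245), axis 80°.
- **Tin:** (595,-246).
- **Bays:** blue (535,206), yellow (607,191) and green (464,220), with the long axis at 78.6°.

Moving to the marker.

>>> apply_moves(
  steps="-0.029 -0.0385 -0.025 0 0 2.4 0.04;-0.029 -0.0385 -0.025 0 0 2.4 0.04;-0.029 -0.0385 -0.025 0 0 2.4 0.04;-0.029 -0.0385 -0.025 0 0 2.4 0.04;-0.029 -0.0385 -0.025 0 0 2.4 0.04;-0.029 -0.0385 -0.025 0 0 2.5 0.04;0 0 0 0 0 0 0.04;0 0 0 0 0 0 0.04",
  grip_force=40,
)

```text
time: 1.35
tcp_pos: [0.4264, -0.231, 0.1037]
ee_rot: [0.0, 0.613, 0.79, 0.0]
ft_force: [-0.1, -1.0, -0.2]
finger_gap: 0.0397
grasp_force: 0.0
```

Run:
```python
from m import *
d=grab('wrist','w1.png');s=env.state();print(s['tcp_pos'],s['finger_gap'],s['time'])
print([rect(d,c,.006) for c in blobs(d['color'],(100,60,30),(135,255,255),None,50)])
```

```text
[ 0.4269214  -0.23081168  0.10411281] 0.04013681628371649 1.4
[[438.8, -272.5, 46.3, 11.0, -75.8]]
```

View pics/w1.png

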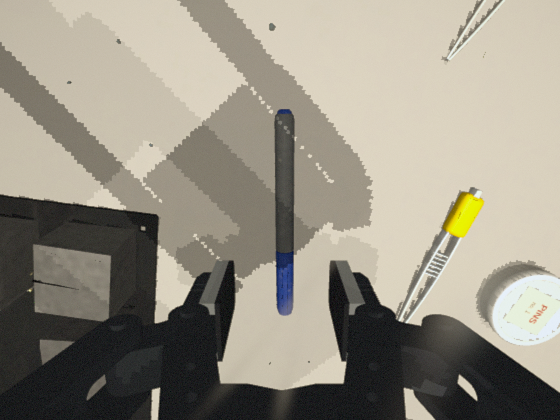

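The marker runs up the image centre, columns 275-295 and rows 110-315, square to the jaws. The sleeve and tin are at the right. Descending.

>>> apply_moves(
  steps="0 0 -0.03 0 0 0 0.04;0 0 -0.03 0 0 0 0.04;0 0 -0.01 0 0 0 0.04;0 0 -0.006 0 0 0 0.04;0 0 0 0 0 0 0.04",
)

```text
time: 2.02
tcp_pos: [0.4267, -0.231, 0.028]
ee_rot: [0.0, 0.612, 0.791, 0.0]
ft_force: [-0.6, 1.0, 0.2]
finger_gap: 0.0402
grasp_force: 0.0
```

Run:
```python
from m import *
d=grab('wrist'); e=grab('side')
a=d['color']; b=e['color'][260:360,230:340]
cv2.imwrite('pics/c2.png',np.vstack([a[200:],cv2.resize(b,(396,360),interpolation=0)[:, :].copy() if 0 else cv2.copyMakeBorder(cv2.resize(b,(396,360)),0,0,0,164,0)]))
print(np.round(ray(d,[(285,110),(285,315)],.006),3).tolist())
```

```text
[[0.411, -0.164, 0.006], [0.433, -0.249, 0.006]]
```

View pics/c2.png

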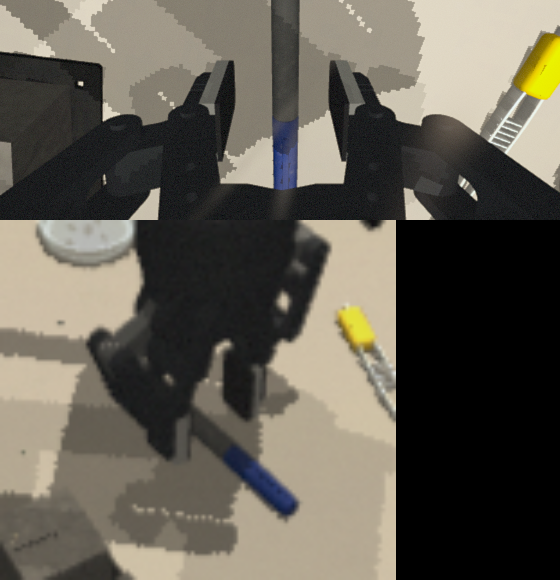

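The jaws straddle the barrel evenly just behind the blue cap (image column ~285).

>>> apply_moves(
  steps="0 0 -0.003 0 0 0 0.02;0 0 0 0 0 0 0.02;0 0 0 0 0 0 0.0;0 0 0 0 0 0 0.0;0 0 0 0 0 0 0.0;0 0 0 0 0 0 0.0",
)

```text
time: 2.88
tcp_pos: [0.4262, -0.2311, 0.0245]
ee_rot: [0.0, 0.612, 0.791, -0.0]
ft_force: [0.1, 0.1, 3.4]
finger_gap: 0.008
grasp_force: 40.6
```

>>> apply_moves(
  steps="0 0 0.03 0 0 0 0;0 0 0.04 0 0 0 0;0.0109 0.0437 0.01 0 0 -2.6 0;0.0109 0.0437 0 0 0 -2.6 0;0.0109 0.0437 0 0 0 -2.6 0;0.0109 0.0437 0 0 0 -2.6 0;0.0109 0.0437 0 0 0 -2.6 0;0.0109 0.0437 0 0 0 -2.6 0;0.0109 0.0437 0 0 0 -2.6 0;0.0109 0.0437 0 0 0 -2.6 0;0.0109 0.0437 0 0 0 -2.6 0;0.0109 0.0437 0 0 0 -2.6 0",
)

```text
time: 4.38
tcp_pos: [0.5349, 0.2075, 0.1039]
ee_rot: [-0.0, 0.775, 0.632, -0.0]
ft_force: [1.3, -0.1, 0.1]
finger_gap: 0.0086
grasp_force: 40.2
```

>>> apply_moves(
  steps="0 0 0 0 0 0 0;0 0 -0.02 0 0 0 0;0 0 0 0 0 0 0",
)

```text
time: 4.75
tcp_pos: [0.5327, 0.2044, 0.081]
ee_rot: [-0.001, 0.775, 0.632, -0.003]
ft_force: [0.5, 0.4, -0.6]
finger_gap: 0.0084
grasp_force: 40.2
```

Run:
```python
from m import *
d=grab('wrist','w3.png'); s=env.state(); print(s['tcp_pos'],s['finger_gap'])
for n,c in dict(Y=((22,120,90),(35,255,255)),G=((45,100,60),(85,255,255)),B=((100,120,60),(125,255,255))).items(): print(n,[rect(d,k,.006) for k in blobs(d['color'],*c,None,3000)])
```

```text
[0.53341601 0.20457275 0.08216612] 0.008381975215224269
Y [[610.9, 192.9, 160.0, 74.8, 78.6]]
G [[464.7, 224.2, 155.9, 69.1, 78.5]]
B [[538.7, 219.4, 136.7, 69.6, 78.7]]
```

View pics/w3.png

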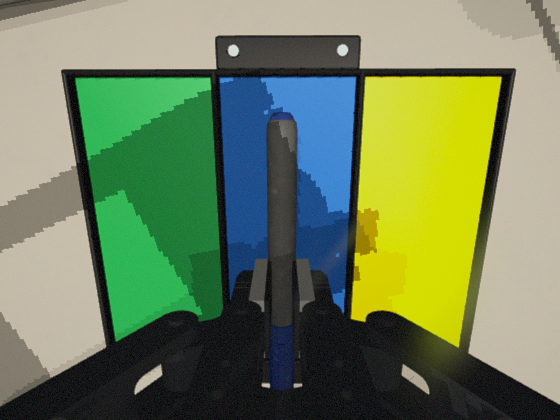

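The marker is held level over the blue bay (columns 268-297), parallel to the dividers. Lowering and releasing with a small opening.

>>> apply_moves(
  steps="0.002 0.001 -0.02 0 0 0 0;0 0 -0.018 0 0 0 0;0 0 -0.008 0 0 0 0;0 0 -0.002 0 0 0 0;0 0 -0.002 0 0 0 0;0 0 0 0 0 0 0",
)

```text
time: 5.55
tcp_pos: [0.5374, 0.2072, 0.0348]
ee_rot: [0.0, 0.774, 0.633, 0.0]
ft_force: [0.7, 0.3, -0.8]
finger_gap: 0.0086
grasp_force: 40.2
```

>>> apply_moves(
  steps="0 0 -0.002 0 0 0 0;0 0 -0.0015 0 0 0 0;0 0 0 0 0 0 0",
)

```text
time: 5.92
tcp_pos: [0.5369, 0.207, 0.0307]
ee_rot: [-0.0, 0.774, 0.633, -0.0]
ft_force: [-0.7, 0.4, -0.8]
finger_gap: 0.0082
grasp_force: 40.2
```

>>> apply_moves(
  steps="0 0 0 0 0 0 0.02;0 0 0 0 0 0 0.02;0 0 0 0 0 0 0.02;0 0 0.03 0 0 0 0.02;0 0 0.04 0 0 0 0.03;0 0 0 0 0 0 0.03",
)

```text
time: 6.68
tcp_pos: [0.5399, 0.2078, 0.1051]
ee_rot: [0.001, 0.774, 0.633, 0.003]
ft_force: [0.0, -0.3, -0.4]
finger_gap: 0.0298
grasp_force: 0.0
```

>>> apply_moves(
  steps="-0.001 -0.0452 0 0 0 0.15 0.03;-0.001 -0.0452 0 0 0 0.15 0.03;-0.001 -0.0452 0 0 0 0.15 0.03;-0.001 -0.0452 0 0 0 0.15 0.03;-0.001 -0.0452 0 0 0 0.15 0.03;-0.001 -0.0452 0 0 0 0.15 0.03;-0.001 -0.0452 0 0 0 0.15 0.03;-0.001 -0.0452 0 0 0 0.15 0.03;-0.001 -0.0452 0 0 0 0.15 0.03;-0.001 -0.0452 0 0 0 0.15 0.03;0 0 0 0 0 0 0.03;0 0 0 0 0 0 0.03",
)

```text
time: 8.18
tcp_pos: [0.5264, -0.2445, 0.0998]
ee_rot: [-0.001, 0.766, 0.643, -0.0]
ft_force: [0.9, -0.5, -0.2]
finger_gap: 0.0298
grasp_force: 0.0
```

Run:
```python
from m import *
d=grab('wrist','w4.png'); e=grab('side'); cv2.imwrite('pics/w4.png',np.vstack([d['color'],e['color'][140:300]]))
s=env.state(); print(s['tcp_pos'],s['finger_gap'])
print([rect(d,k,.005) for k in blobs(d['color'],(22,120,90),(35,255,255),None,100)])
for n,c in dict(S=((100,60,30),(135,255,255))).items(): print([rect(e,k,.012) for k in blobs(e['color'],(0,0,0),(180,255,90),(230,160,268,205),20)])
```

```text
[ 0.52677739 -0.24375092  0.1001481 ] 0.02996752305249919
[[534.8, -198.7, 28.0, 14.0, 80.6]]
[[539.2, 216.6, 162.1, 97.6, 65.4], [497.9, 175.8, 165.6, 62.3, -77.0]]
```

View pics/w4.png

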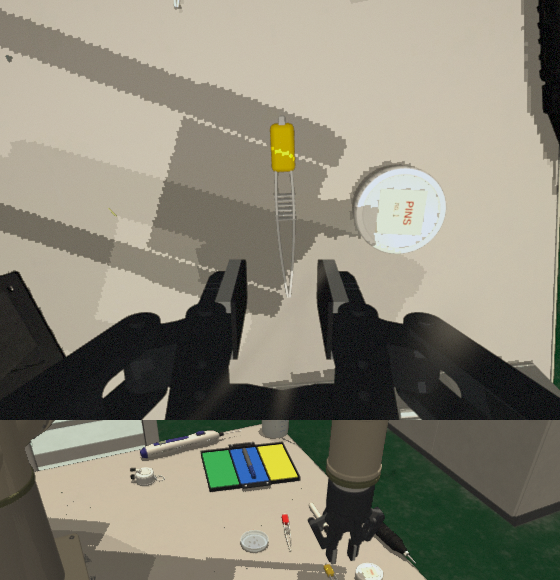

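The marker lies in the blue bay (side view, ~(250,460)). The forceps run from (282,117) to (289,297), and the tin is at (400,210) with radius ~45.

Run:
```python
from m import *
d=grab('wrist'); p=ray(d,[(282,117),(289.5,298)],.004)[:,:2]*1000; v=p[0]-p[1]
print(p,p.mean(0),np.linalg.norm(v),np.degrees(np.arctan2(v[1],v[0])))
q=ray(d,[(400,210),(355,210),(446,210)],.017)*1000; print(q)
```

```text
[[ 538.0836734  -181.06332589]
 [ 522.97618165 -297.15278304]] [ 530.52992753 -239.10805447] 117.06834912869554 82.58538928924474
[[ 596.84458502 -244.06940736   17.        ]
 [ 571.04645912 -239.5839169    17.        ]
 [ 623.2056381  -248.65277333   17.        ]]
```

>>> apply_moves(
  steps="0.0037 0.0047 -0.03 0 0 2.5 0.03;0 0 -0.03 0 0 0 0.03;0 0 -0.01 0 0 0 0.025;0 0 -0.005 0 0 0 0.025;0 0 0 0 0 0 0.018;0 0 0 0 0 0 0.018;0 0 -0.001 0 0 0 0.018;0 0 0 0 0 0 0.018",
  grip_force=40,
)

```text
time: 9.32
tcp_pos: [0.5308, -0.2404, 0.0251]
ee_rot: [0.0, 0.752, 0.659, 0.0]
ft_force: [-0.3, 0.4, 0.3]
finger_gap: 0.018
grasp_force: 0.0
```

>>> apply_moves(
  steps="0 0 0 0 0 0 0;0 0 0 0 0 0 0;0 0 0 0 0 0 0;0 0 0 0 0 0 0",
)

```text
time: 9.82
tcp_pos: [0.531, -0.2405, 0.0252]
ee_rot: [0.0, 0.752, 0.659, 0.0]
ft_force: [-0.2, 1.0, 4.6]
finger_gap: 0.0099
grasp_force: 39.5
```

>>> apply_moves(
  steps="0 0 0.03 0 0 0 0;0 0 0.04 0 0 0 0;0.0076 0.0432 0 0 0 -0.4 0;0.0076 0.0432 0 0 0 -0.4 0;0.0076 0.0432 0 0 0 -0.4 0;0.0076 0.0432 0 0 0 -0.4 0;0.0076 0.0432 0 0 0 -0.4 0;0.0076 0.0432 0 0 0 -0.4 0;0.0076 0.0432 0 0 0 -0.4 0;0.0076 0.0432 0 0 0 -0.4 0;0.0076 0.0432 0 0 0 -0.4 0;0.0076 0.0432 0 0 0 -0.4 0",
)

```text
time: 11.32
tcp_pos: [0.6064, 0.1931, 0.0942]
ee_rot: [-0.0, 0.774, 0.633, -0.0]
ft_force: [1.8, -0.6, -1.1]
finger_gap: 0.0098
grasp_force: 39.1
```

>>> apply_moves(
  steps="0 0 -0.01 0 0 0 0;0 0 0 0 0 0 0;0 0 0 0 0 0 0",
)

```text
time: 11.7
tcp_pos: [0.6063, 0.1905, 0.0843]
ee_rot: [-0.0, 0.775, 0.632, -0.001]
ft_force: [0.3, -0.1, -0.4]
finger_gap: 0.0097
grasp_force: 39.1
```

Run:
```python
from m import *
d=grab('wrist','w5.png'); s=env.state(); print(s['tcp_pos'],s['finger_gap'])
```

```text
[0.60663171 0.19054413 0.08470829] 0.009614750547285927
```

View pics/w5.png

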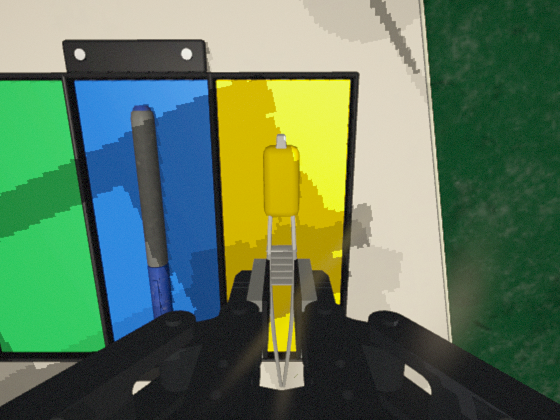

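The forceps (columns 265-298) are held straight over the yellow bay, and the marker lies flat in the blue bay. Lowering.

>>> apply_moves(
  steps="0 0 -0.02 0 0 0 0;0 0 -0.02 0 0 0 0;0 0 -0.008 0 0 0 0;0 0 -0.003 0 0 0 0;0 0 -0.0015 0 0 0 0;0 0 0 0 0 0 0;0 0 0 0 0 0 0",
)

```text
time: 12.62
tcp_pos: [0.6072, 0.1919, 0.033]
ee_rot: [0.0, 0.774, 0.633, 0.0]
ft_force: [0.3, -0.0, -0.0]
finger_gap: 0.0103
grasp_force: 39.1
```

>>> apply_moves(
  steps="0 0 -0.0015 0 0 0 0;0 0 0 0 0 0 0;0 0 0 0 0 0 0.02;0 0 0 0 0 0 0.02;0 0 0 0 0 0 0.02;0 0 0.03 0 0 0 0.02;0 0 0.04 0 0 0 0.03;0 0 0 0 0 0 0.075",
)

```text
time: 13.62
tcp_pos: [0.6097, 0.1924, 0.1055]
ee_rot: [0.002, 0.774, 0.633, 0.003]
ft_force: [-0.4, -0.5, 0.8]
finger_gap: 0.0472
grasp_force: 0.0
```

>>> apply_moves(
  steps="-0.0011 -0.0437 0 0 0 0 0.075;-0.0011 -0.0437 0 0 0 0 0.075;-0.0011 -0.0437 0 0 0 0 0.075;-0.0011 -0.0437 0 0 0 0 0.075;-0.0011 -0.0437 0 0 0 0 0.075;-0.0011 -0.0437 0 0 0 0 0.075;-0.0011 -0.0437 0 0 0 0 0.075;-0.0011 -0.0437 0 0 0 0 0.075;-0.0011 -0.0437 0 0 0 0 0.075;-0.0011 -0.0437 0 0 0 0 0.075;0 0 -0.03 0 0 0 0.075;0 0 0 0 0 0 0.075",
)

```text
time: 15.12
tcp_pos: [0.5929, -0.2445, 0.0669]
ee_rot: [-0.003, 0.775, 0.632, -0.001]
ft_force: [-0.3, 0.3, -0.4]
finger_gap: 0.075
grasp_force: 0.0
```

Run:
```python
from m import *
d=grab('wrist'); e=grab('side'); cv2.imwrite('pics/w6.png',np.vstack([d['color'],e['color'][140:300]]))
s=env.state(); print(s['tcp_pos'],s['finger_gap'])
```

```text
[ 0.59507853 -0.24456888  0.07011717] 0.07493528657907698
```

View pics/w6.png

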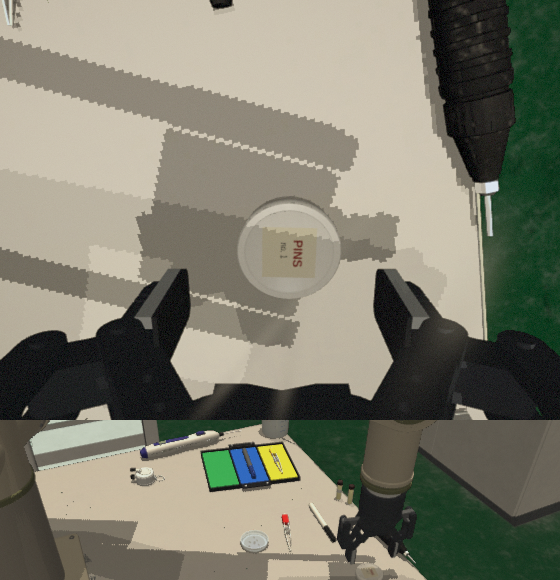

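The forceps and marker are in their bays. The tin is at (289,248) with radius ~51, between the open jaws (189-375).

Run:
```python
from m import *
d=grab('wrist'); s=env.state(); print(s['tcp_pos'])
print(ray(d,[(289,248),(238,248),(340,248)],.018)*1000)
```

```text
[ 0.59587758 -0.24472274  0.07118616]
[[ 599.08200028 -244.77098303   18.        ]
 [ 573.59113543 -239.64774359   18.        ]
 [ 624.55450224 -249.89053184   18.        ]]
```

>>> apply_moves(
  steps="0.0025 0 -0.025 0 0 0 0.075;0 0 -0.013 0 0 0 0.075;0 0 -0.005 0 0 0 0.075;0 0 -0.002 0 0 0 0.075;0 0 0 0 0 0 0.065;0 0 0 0 0 0 0.06;0 0 0 0 0 0 0.045;0 0 0 0 0 0 0.045;0 0 0 0 0 0 0.045",
  grip_force=30,
)

```text
time: 16.4
tcp_pos: [0.5988, -0.2456, 0.0268]
ee_rot: [0.001, 0.774, 0.633, 0.0]
ft_force: [-1.3, 0.6, 5.5]
finger_gap: 0.0512
grasp_force: 31.3
```

Run:
```python
from m import *
d=grab('wrist'); e=grab('side'); cv2.imwrite('pics/w7.png',np.vstack([d['color'][180:],cv2.resize(e['color'][240:330,300:440],(560,360))]))
```

```text
(no output)
```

View pics/w7.png

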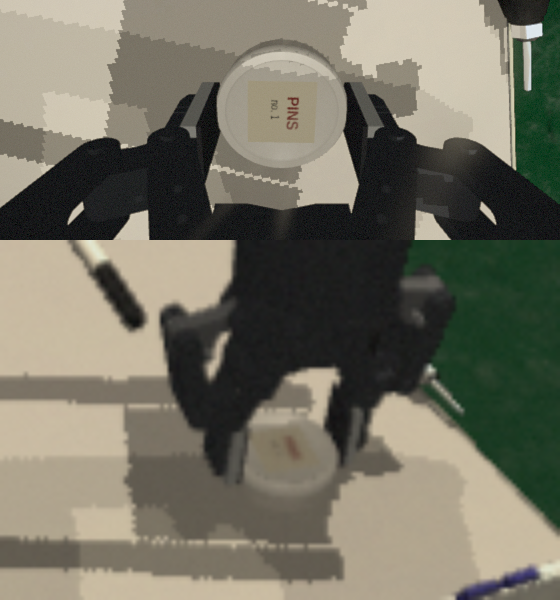

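The tin is pinched between the pads, lid up ("PINS" at (282,105) in the wrist view). Lifting, and turning 90° on the way so that the jaws open along the bay.

>>> apply_moves(
  steps="0 0 0.03 0 0 0 0.045;0 0 0.045 0 0 0 0.045;0 0 0 0 0 0 0.045",
)

```text
time: 16.88
tcp_pos: [0.6011, -0.2467, 0.1059]
ee_rot: [0.004, 0.774, 0.633, 0.002]
ft_force: [0.9, 0.2, -0.8]
finger_gap: 0.0508
grasp_force: 31.5
```

>>> apply_moves(
  steps="-0.0112 0.0388 0 0 0 7.5 0.045;-0.0112 0.0388 0 0 0 7.5 0.045;-0.0112 0.0388 0 0 0 7.5 0.045;-0.0112 0.0388 0 0 0 7.5 0.045;-0.0112 0.0388 0 0 0 7.5 0.045;-0.0112 0.0388 0 0 0 7.5 0.045;-0.0112 0.0388 0 0 0 7.5 0.045;-0.0112 0.0388 0 0 0 7.5 0.045;-0.0112 0.0388 0 0 0 7.5 0.045;-0.0112 0.0388 0 0 0 7.5 0.045;-0.0112 0.0388 0 0 0 7.5 0.045;-0.0112 0.0388 0 0 0 7.5 0.045",
)

```text
time: 18.38
tcp_pos: [0.4627, 0.2213, 0.0998]
ee_rot: [-0.001, 0.098, 0.995, -0.0]
ft_force: [-0.3, 0.3, -0.7]
finger_gap: 0.0511
grasp_force: 31.5
```

>>> apply_moves(
  steps="0 0 -0.02 0 0 0 0.045;0 0 0 0 0 0 0.045;0 0 0 0 0 0 0.045",
)

```text
time: 18.75
tcp_pos: [0.4636, 0.2199, 0.0806]
ee_rot: [-0.0, 0.101, 0.995, -0.0]
ft_force: [0.3, -0.5, -0.4]
finger_gap: 0.0514
grasp_force: 31.5
```

Run:
```python
from m import *
d=grab('wrist'); e=grab('side'); cv2.imwrite('pics/w8.png',np.vstack([d['color'],e['color'][100:260]]))
print(env.state()['tcp_pos'])
```

```text
[0.4643339  0.21995118 0.08133894]
```

View pics/w8.png

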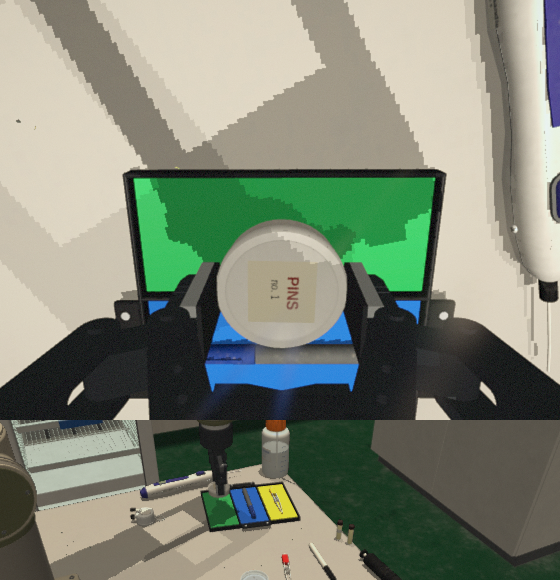

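The tin is held level over the green bay; the apparent offset towards the blue bay is parallax, since the tin centre coincides with the TCP (464,220) at the bay centre. Lowering.

>>> apply_moves(
  steps="0 0.0005 -0.02 0 0 0 0.045;0 0 -0.015 0 0 0 0.045;0 0 -0.006 0 0 0 0.045;0 0 -0.003 0 0 0 0.045;0 0 -0.002 0 0 0 0.045;0 0 0 0 0 0 0.045;0 0 0 0 0 0 0.045",
)

```text
time: 19.73
tcp_pos: [0.4641, 0.2209, 0.0352]
ee_rot: [0.0, 0.1, 0.995, 0.0]
ft_force: [0.4, -0.4, -1.1]
finger_gap: 0.0509
grasp_force: 31.5
```

>>> apply_moves(
  steps="0 0 -0.002 0 0 0 0.045;0 0 0 0 0 0 0.045;0 0 0 0 0 0 0.045",
)

```text
time: 20.1
tcp_pos: [0.4638, 0.2208, 0.0328]
ee_rot: [0.0, 0.1, 0.995, 0.0]
ft_force: [-0.4, 0.7, -0.0]
finger_gap: 0.051
grasp_force: 31.5
```

>>> apply_moves(
  steps="0 0 0 0 0 0 0.06;0 0 0 0 0 0 0.07;0 0 0 0 0 0 0.07;0 0 0.03 0 0 0 0.07;0 0 0.04 0 0 0 0.07;0 0 0.05 0 0 0 0.07;0 -0.05 0.03 0 0 0 0.07;0 -0.05 0.03 0 0 0 0.07;0 -0.05 0.02 0 0 0 0.07;0 0 0 0 0 0 0.07;0 0 0 0 0 0 0.07",
)

```text
time: 21.48
tcp_pos: [0.4637, 0.0709, 0.2326]
ee_rot: [-0.0, 0.101, 0.995, 0.0]
ft_force: [-0.1, 0.6, 0.2]
finger_gap: 0.0701
grasp_force: 0.0
```

Run:
```python
from m import *
d=grab('scene'); e=grab('side'); cv2.imwrite('pics/w9.png',np.vstack([cv2.resize(d['color'][210:360,100:380],(700,375)),cv2.resize(e['color'][150:270,180:460],(518,222))[:, :].copy() if 0 else cv2.copyMakeBorder(cv2.resize(e['color'][150:270,180:460],(518,222)),0,0,0,182,0)]))
print([rect(e,k,.024) for k in blobs(e['color'],(0,0,150),(180,60,255),(200,165,240,212),100)])
print([rect(d,k,.024) for k in blobs(d['color'],(0,0,150),(180,60,255),(165,270,255,340),100)])
```

```text
[[461.8, 214.0, 52.4, 50.5, -81.7], [415.5, 193.7, 157.9, 18.2, 71.3]]
[[409.8, 220.4, 81.7, 57.5, 43.2], [460.8, 221.4, 53.8, 52.4, -42.8]]
```

View pics/w9.png

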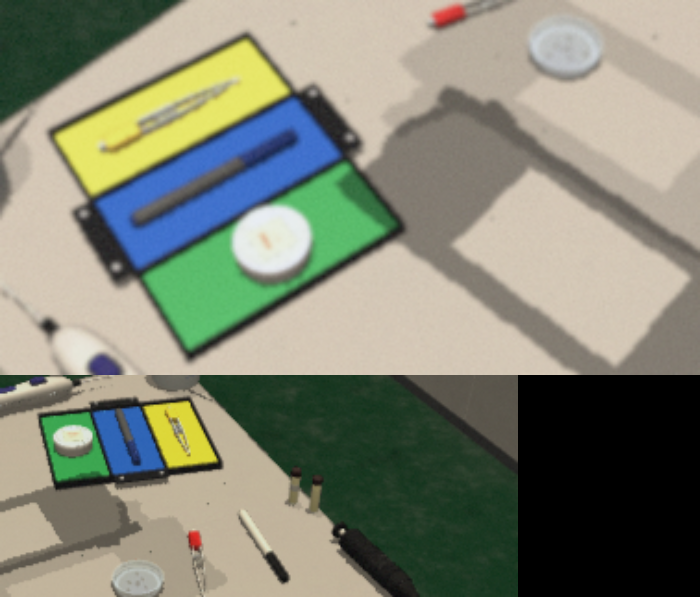

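All three lie in the right bays: tin at (272,243), marker at (215,178) and forceps at (170,115). The lid fits a ~53 mm circle at height 24 mm in both views, and the look-alikes are unmoved. Handing in.

```bash
python3 -c "
from workcell import env
print(env.finish_job())"
```

```text
the job is handed in; nothing more can be done
None
```

The job is handed in: the marker is in the blue bay, the forceps in the yellow bay and the tin, lid up, in the green bay, packed in that order in about 21.5 s, with the look-alikes left where they lay; the hand-in gave no verdict.

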